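# Tighten the lid nut of a water filter with a click wrench

### The job

The water filter on the table has a new cartridge and its lid nut is only hand-tight. Take the click wrench from the chopping board, put its ring fully down over the lid nut and swing the handle clockwise (seen from above) until it gives at the knuckle, then stop at once without pushing it on to the end of its bend. Lift the wrench off the tightened nut, lay it flat on the chopping board again and let go; do not force the ring onto the nut or knock the other things over.

Things in the scene. Friction and masses are not known exactly. Their poses are not given: they have to be found in the camera images.
- filter: Upright round stainless water filter, 114 mm across, 168 mm high, standing firmly on a black rubber foot (it does not move). Origin: centre of its underside, z up. A thin spout sticks out 115 mm along its +x, 45 to 92 mm above the table; a plugged port 72 mm along -x, 15 to 46 mm up. The lid is 122 mm high at its rim, 142 mm under the nut.
- tie_nut: Brass lid nut. Origin: on its vertical axis, 142 mm above the table. Round flange 48 mm across, 3 mm high, then a hexagon 36 mm across flats to 19.5 mm, top 3 mm tapered; a 14 mm rod end stands to 26 mm. A corner lies on its x axis, others every 60 degrees. Tightens clockwise: drag 0.8 to 1.3 N m at first, rising 1.2 N m per rad; stays where left. It comes tight 0.2 to 1 rad on, unseen, varying.
- nut_corner (a point): The corner of the nut's hexagon on the nut's own x axis, 20.8 mm from the nut's axis and 16.5 mm above its origin; it travels round with the nut.
- wrench: Head of the steel click wrench: ring 56 mm across, 16 mm high, hexagon bore 38 mm across flats, a bore corner on its x axis. Origin: ring axis, at the underside, z up. Handle along -x, end 254 mm from the ring axis. The ring slides over the nut if within 1 mm and 5 degrees; fully down its underside is on the flange, 3 mm above the nut's origin. About 0.3 kg, balance point 105 mm from the ring axis.
- wrench_grip (a point): Where to hold the handle, midway between two grey lines round the black sleeve: 170 mm from the ring axis when straight, 9 mm above the wrench's underside. The sleeve is 23 mm wide, 18 mm high, and runs from 115 to 243 mm from the ring axis.
- wrench_handle (a joint): Bend of the handle at its knuckle, a vertical pin 43 mm from the ring axis; 0 = straight. It stays straight until the moment about the pin is 1.6 N m clockwise from above (about 10 to 13 N at the grip), then gives and bends clockwise, resisting 2.7 N m per rad less, to a hard stop at 0.36 rad. Unloaded it springs back straight.
- board: Wooden chopping board, 200 x 280 x 22 mm, flat on the table, not moving. Origin: centre of its underside; its y axis is its long side; its top is 22 mm above the table. The wrench lies flat on it at the start.
- old_candle: The used ceramic filter cartridge, off-white, 66 mm across and 96 mm high, standing upright. Origin: centre of its underside. To be left alone.
- tumbler: Clear drinking glass, 82 mm across and 86 mm high. Origin: centre of its underside. To be left alone.
- mug: Green and white mug, 78 mm across the body and 101 mm high. Origin: centre of its underside. To be left alone.
Things that resemble listed ones, but are neither listed nor needed, are in the scene too. Leave any red look-alike of the filter alone.

How it is judged:
On the way, in this order (a step that is already met when the one before it is completed fails the run):
1. the ring is fully down over the nut (horizontal distance between wrench and tie_nut below 0.003 m and z of wrench in the frame of tie_nut below 0.0065 m and angle between wrench's own z axis and vertical below 0.12 rad), for 0.1 s.
2. the handle gives while the ring drives the nut (value of joint wrench_handle above 0.06 rad and distance of nut_corner from where it was at the start of the episode above 0.003 m and horizontal distance between wrench and tie_nut below 0.005 m and z of wrench in the frame of tie_nut below 0.01 m), for 0.05 s.
At the end, for the whole second after the job is handed in: The nut has ended at least 8 degrees (3 mm at its corner) on from its start, after the wrench gave on it; the wrench is straight (under 0.05 rad) and lies still and flat (within 6 mm) on the chopping board, ring centre and grip point over the board, let go (distance of nut_corner from where it was at the start of the episode above 0.003 m and value of joint wrench_handle below 0.05 rad and x of wrench in the frame of board between -0.1 and 0.1 m and y of wrench in the frame of board between -0.14 and 0.14 m and x of wrench_grip in the frame of board between -0.1 and 0.1 m and y of wrench_grip in the frame of board between -0.14 and 0.14 m and height (world z) of wrench below 0.028 m and height (world z) of wrench_grip below 0.038 m and linear speed of wrench below 0.02 m/s); the robot touches nothing.
It fails at once if the wrench handle is pushed on to the end of its bend (over 0.32 rad) (value of joint wrench_handle above 0.32 rad).
It fails at once if the ring is forced onto the nut: more than 60 N between the wrench and the filter while the ring is not down (contact force between wrench and filter above 60 N and z of wrench in the frame of tie_nut above 0.0105 m and horizontal distance between wrench and tie_nut below 0.05 m).
It fails at once if the nut is overstrained: more than 350 N in all between the wrench and the filter (contact force between wrench and filter above 350 N).
It fails at once if the old cartridge, tumbler or mug is shifted more than 30 mm or tipped (distance of any of old_candle, tumbler, mug from where it was at the start of the episode above 0.03 m or angle between any of old_candle, tumbler, mug's own z axis and vertical above 0.3 rad).
It also fails if it takes over 72 s, if anything falls off the work surface, if the arm or the gripper's body presses on something with over 40 N, if the wrist force passes 120 N, or if a joint passes its speed limit or range.

### The arm

A 6-joint arm with a two-finger parallel gripper is mounted at the origin on a cart in front of the work surface, level with it; the furniture and walls round the work are solid. World frame = base frame: x ahead of the robot, y to its left, z up, the work surface at z = 0. Lengths are in m, angles in rad, forces in N, time in s.
With the tool pointing down it reaches from about 0.375 to 0.925 m from the base axis. Payload 5.7 kg.
Tool frame: the origin (TCP) lies at the very end of the fingers, on their centre line; the grasp point (between the pads) lies 19 mm behind it (manip.grip_point_offset is the distance from the TCP to the grasp point, in m); z points along the fingers, y is the direction in which the jaws open and shut (so a half turn about z gives the same grasp; the last joint's range is limited). The gripper opens to 85 mm and grips with 20 to 120 N. Pads are 22 mm wide; open, the fingers measure 114 mm over their backs; the gripper's body (76 mm by 85 mm) begins 54 mm behind the grasp point. The pads swing forward as they close: fully open they stand 13 mm farther back than shut.
Start: joints at [1.061, 0.359, 1.51, -0, 1.272, -0.115], TCP at [0.231, 0.554, 0.231] pointing down, gripper open.
Joint ranges: [-2.97, 2.97], [-1.01, 2.36], [0.21, 2.38], [-0.96, 4.11], [0.2, 2.71], [-2.98, 2.98]. Speed limits (rad/s): [2.39, 2.39, 3.14, 3.14, 3.14, 3.14].

### API

Orientations are given as a rotation vector (axis times angle).
In Python, from station import manip gives the robot as it stands. Calls block until the motion is done:
- manip.move_to(position, orientation): joint-space move of the TCP to a pose.
- manip.move_straight(position, ori=None, feed=0.15): straight line of the TCP; ori=None keeps the orientation; feed is the mean speed in m/s.
- manip.goto_joints(angles): joint-space move.
- manip.gripper_to(opening, grasp_force=None): opening from 0.0 (shut) to 1.0 (fully open); grasp_force is the grip in N (None keeps the last); returns when the fingers have stopped.
- manip.hold(seconds).
- manip.inverse_kinematics(position, orientation): joint angles nearest the present ones, or None.
- manip.get_state(): the state.
- manip.camera(name): name is "scene" or "top" or "wrist"; returns a dict with "color" (420x560x3 uint8, red, green, blue), "vfov" (degrees; the focal length in pixels is half the picture's height over the tangent of half this angle, whatever the lens; pixels are square), "cx", "cy" (the principal point, pixels), "k1" (the pictures are not rectified: a ray, as slopes to the right and down, at radius r is drawn at 1 + k1 r^2 times it, then the intrinsics apply), "rvec" (rotation vector, rad) and "tvec" (3), from world to camera coordinates, as OpenCV has them; the wrist camera has in their place "hand_eye" (4x4, takes a point from camera to tool coordinates, whose origin is the TCP and whose axes are the flange's). Camera axes: x right, y down, z forward; pixel columns grow to the right and rows downward; lengths in m; the calibration is good to about 2 mm. A picture is of the moment at which its call begins: read the wrist's pose just before it. There is no depth.
A pose or a line that the arm cannot do raises manip.MotionError and nothing moves.
- manip.close_job(): hands the job in, once; it reports no verdict.
The state is a dict: "time_s": time; "joints": joint angles; "qvel": joint speeds; "tau": joint torques, N m; "eef_pos": TCP position; "eef_rot": TCP orientation; "ft_force": force on the tool from outside, world axes, zero at the start; "ft_torque": the same for the moment, N m; "gripper_width": opening from 0.0 (shut) to 1.0 (fully open).
Only numpy, scipy, OpenCV 4.12 (cv2) and the standard library are available. Lean on these libraries where they do the work, as an engineer would, in place of code of your own. Each camera call takes 0.05 s, during which the arm holds its last target.

## Working session

There is one attempt and no reset: what is moved stays moved. The work goes in short steps, each a Python script; the robot and the scene stay as the last script left them, time stands still between calls to the robot, and variables do not carry over. Pictures are saved under pics/ and viewed, and the job is handed in when it is done.

```bash
ls; mkdir -p pics
cat > h.py <<'E'
import numpy as np, cv2
from station import manip
from scipy.spatial.transform import Rotation as R
def snap(name,fn=None):
    s=manip.get_state(); c=manip.camera(name); c['st']=s
    if fn: cv2.imwrite('pics/'+fn,c['color'][:,:,::-1])
    return c
def ext(c):
    if 'rvec' in c and c['rvec'] is not None:
        Rm=R.from_rotvec(c['rvec']).as_matrix(); return Rm.T,-Rm.T@np.array(c['tvec'])
    T=np.eye(4);T[:3,:3]=R.from_rotvec(c['st']['eef_rot']).as_matrix();T[:3,3]=c['st']['eef_pos']
    M=T@np.array(c['hand_eye']); return M[:3,:3],M[:3,3]
def K(c):
    f=c['color'].shape[0]/2/np.tan(np.radians(c['vfov'])/2); return f
def ray(c,uv):
    f=K(c); d=np.array([(uv[0]-c['cx'])/f,(uv[1]-c['cy'])/f]); u=d.copy()
    for _ in range(30): u=d/(1+c['k1']*(u@u))
    Rw,o=ext(c); v=Rw@np.array([u[0],u[1],1]); return o,v/np.linalg.norm(v)
def plane(c,uv,z):
    o,v=ray(c,uv); return o+v*(z-o[2])/v[2]
def proj(c,p):
    Rw,o=ext(c); q=Rw.T@(np.array(p)-o); u=q[:2]/q[2]; u=u*(1+c['k1']*(u@u)); f=K(c)
    return np.array([u[0]*f+c['cx'],u[1]*f+c['cy']])
E
python3 - <<'E'
from h import *
for n in ['scene','top','wrist']:
    c=snap(n,n+'0.png'); print(n,K(c),c['cx'],c['cy'],c['k1'],ext(c)[1],ext(c)[0][:,2])
print(manip.get_state(), manip.grip_point_offset)
E
```

```text
pics
scene 460.25726540779243 279.7474229276463 216.54559043515556 -0.14882143002825407 [ 1.36401943 -0.01972862  1.28098854] [-0.55857881 -0.02384013 -0.82910877]
top 402.36448676868787 275.41770070226204 209.99422116970104 -0.06463058318403277 [ 0.34917875 -0.0669894   1.25438532] [ 0.2205053   0.02291735 -0.97511651]
wrist 301.97841410429487 283.2582164098461 207.87291894203938 -0.04760062959381086 [0.16027465 0.58229906 0.37339625] [ 0.27840287 -0.11869647 -0.95310177]
{'time_s': 0.15, 'joints': array([ 1.06089886e+00,  3.59375511e-01,  1.51118251e+00,  3.74904773e-06,
        1.27252206e+00, -1.15091633e-01]), 'qvel': array([-0.00068478, -0.00185741, -0.00158591,  0.00045926, -0.00101082,
       -0.00045988]), 'tau': array([-1.15502615e-03, -5.28030431e+01, -2.78928369e+01, -3.99052806e-04,
        8.32408026e-03,  4.97800022e-05]), 'eef_pos': array([0.23051751, 0.55337541, 0.23062579]), 'eef_rot': array([-6.16050872e-01, -3.08012765e+00,  2.22124434e-03]), 'ft_force': array([ 0.93538019,  0.04085421, -0.25081836]), 'ft_torque': array([ 0.00026135, -0.03465563,  0.0129407 ]), 'gripper_width': 0.9997198413495858} 0.0187
```

View pics/scene0.png

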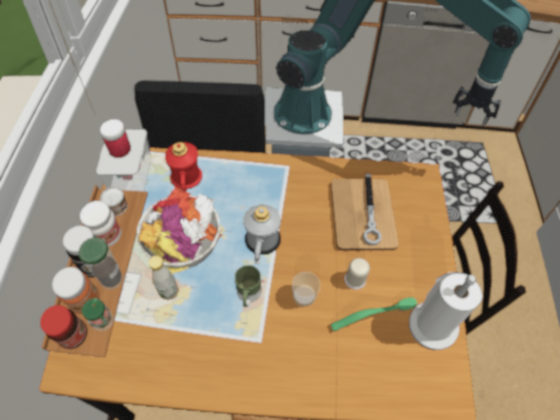

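View pics/top0.png

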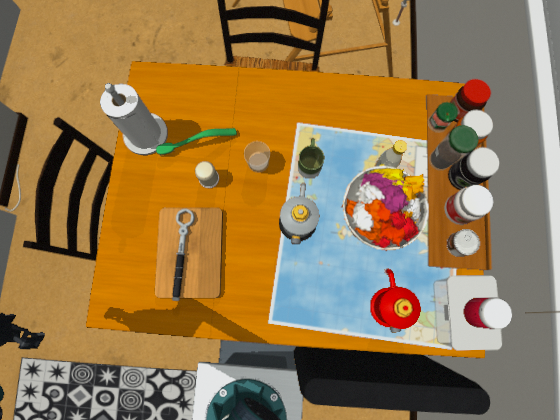

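View pics/wrist0.png

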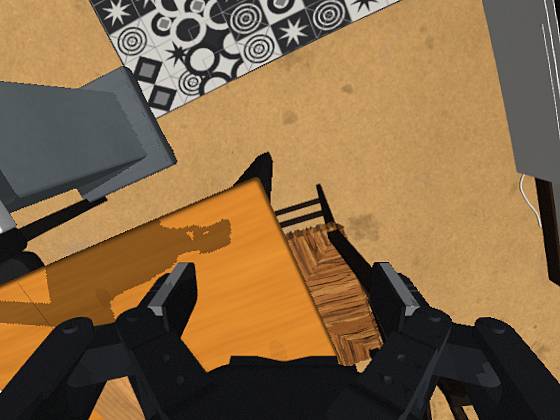

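The top view shows the steel filter at px (299,213), with its brass nut at (300,211). The red look-alike is at (398,307). The wrench lies on the board with its ring at (185,216) and its handle running to (178,297). Also visible are the candle (206,174), tumbler (258,156) and mug (311,160). The steel filter fits the description because it isn't red and has a spout and a plug. I'll confirm both in an enlarged crop.

Run:
```python
from h import *
c=snap('top'); im=c['color'][:,:,::-1]
a=cv2.resize(im[190:270,260:340],(400,400),interpolation=cv2.INTER_CUBIC)
b=cv2.resize(im[200:310,150:230],(400,550),interpolation=cv2.INTER_CUBIC)
o=np.zeros((550,800,3),np.uint8);o[:400,:400]=a;o[:,400:]=b;cv2.imwrite('pics/crop1.png',o)
for n,uv,z in [('nut',(300,211),.165),('ring',(185,216),.038),('hend',(178,297),.035),('candle',(205,168),.096),('tumb',(258,148),.086),('mug',(311,150),.101),('bTL',(160,208),.022),('bTR',(225,209),.022),('bBL',(156,297),.022),('bBR',(220,298),.022),('red',(403,307),.165)]: print(n,plane(c,uv,z).round(3))
```

```text
nut [ 0.598 -0.11   0.165]
ring [0.584 0.24  0.038]
hend [0.337 0.231 0.035]
candle [0.725 0.183 0.096]
tumb [0.805 0.029 0.086]
mug [ 0.805 -0.134  0.101]
bTL [0.607 0.327 0.022]
bTR [0.619 0.121 0.022]
bBL [0.332 0.302 0.022]
bBR [0.345 0.107 0.022]
red [ 0.358 -0.399  0.165]
```

View pics/crop1.png

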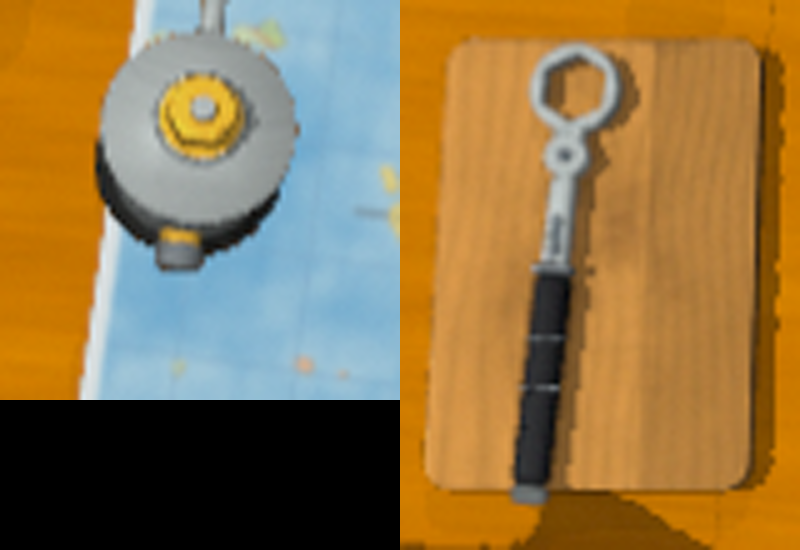

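Confirmed: the steel filter has the brass nut with a hex, rod and plug, and the click wrench is on the board. I'll move over the wrench for a close look.

```bash
cat >> h.py <<'E'
def ori(phi):
    x=np.array([np.cos(phi),np.sin(phi),0]);z=np.array([0,0,-1.]);y=np.cross(z,x)
    return R.from_matrix(np.stack([x,y,z],1)).as_rotvec()
E
python3 - <<'E'
from h import *
manip.move_to([0.42,0.234,0.17],ori(np.radians(182)))
c=snap('wrist','w1.png'); print(c['st']['time_s'],c['st']['joints'].round(2),c['st']['eef_pos'])
print(ext(c)[1])
E
```

```text
1.6083 [ 0.37  0.26  1.84  0.    1.05 -1.24] [0.42020706 0.23468539 0.17025153]
[0.34389838 0.23097619 0.31306311]
```

View pics/w1.png

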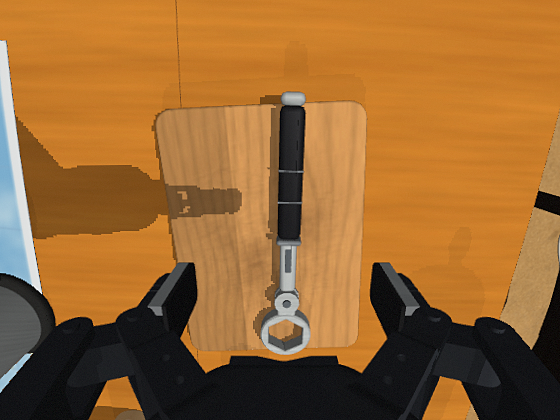

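The wrist camera can't see the ring once the wrench is held. So I'll take two wrist pictures from the same relative tool pose, one of the nut and one of the ring, so that calibration errors cancel. The nut comes first.

```bash
cat >> h.py <<'E'
def viewpose(p,phi,zr,fwd=0.018,up=0.057):
    # ring/nut centre p, handle dir phi, top-plane zr
    d=np.array([np.cos(phi),np.sin(phi)]); q=np.array(p[:2])-fwd*d
    return [q[0],q[1],zr+up]
def big(c,fn,uv,r,s):
    im=c['color'][:,:,::-1]; u,v=[int(x) for x in uv]
    cr=im[max(v-r,0):v+r,max(u-r,0):u+r]; cv2.imwrite('pics/'+fn,cv2.resize(cr,None,fx=s,fy=s,interpolation=cv2.INTER_CUBIC))
E
python3 - <<'E'
from h import *
phi=np.radians(182)
s=manip.get_state()
manip.move_straight([0.42,0.234,0.25],feed=.3)
manip.move_to(viewpose([.598,-.11],phi,.161),ori(phi))
c=snap('wrist','w2.png'); print(c['st']['time_s'],c['st']['joints'].round(2))
uv=proj(c,[.598,-.11,.168]);print(uv); big(c,'w2b.png',uv,70,5)
E
```

```text
3.55 [-0.28  0.41  1.47  0.    1.27 -1.89]
[282.97091    204.40494556]
```

View pics/w2b.png

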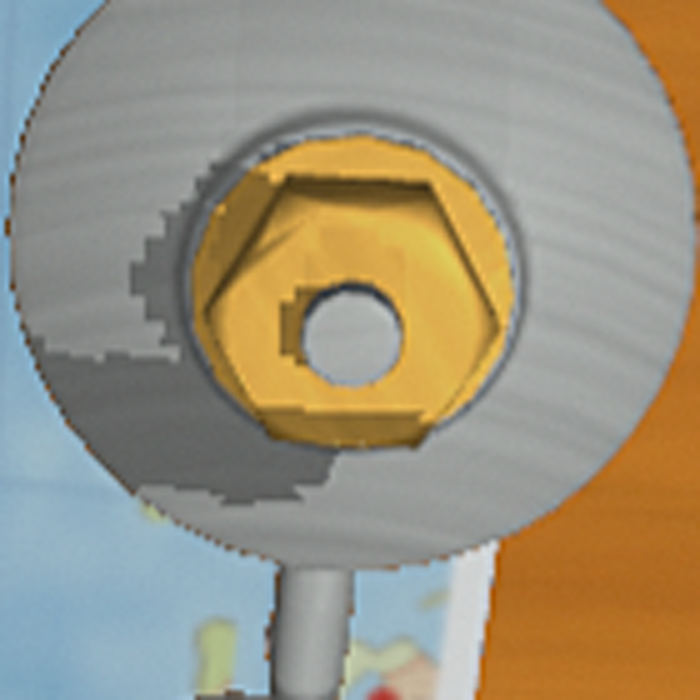

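The nut is in view with its rod centre at crop (352,337). Two hex corners lie nearly left and right in the picture, so the handle direction should be about 212°. I'll look again from that yaw and fit it.

Run:
```python
from h import *
c=snap('wrist'); 
Q=lambda u,v:(283-70+.0+u/5-.4, 204-70+v/5-.4)
p=plane(c,Q(352,337),.168);print('rod',p)
for z in (.1585,.1615):
  P=np.array([plane(c,Q(*q),z)[:2] for q in [(208,315),(268,412),(420,412),(498,325),(430,182),(285,178)]])
  d=P-p[:2];print(z,np.hypot(*d.T).round(4),np.degrees(np.arctan2(d[:,1],d[:,0])).round(1))
phi=np.radians(212)
manip.move_to(viewpose(p,phi,.161),ori(phi))
c=snap('wrist','w3.png'); print(c['st']['time_s'],c['st']['joints'].round(2))
np.save('w3.npy',c,allow_pickle=True)
big(c,'w3b.png',(283,204),60,6)
```

```text
rod [ 0.5958399  -0.10989229  0.168     ]
0.1585 [0.02   0.0183 0.0169 0.0204 0.0218 0.0216] [ -89.1  -38.7   36.9   89.2  153.1 -153.1]
0.1615 [0.0198 0.0174 0.0159 0.02   0.0222 0.0221] [ -91.5  -40.4   38.6   91.6  154.2 -154. ]
4.2083 [-0.27  0.4   1.48  0.    1.26 -2.4 ]
```

View pics/w3b.png

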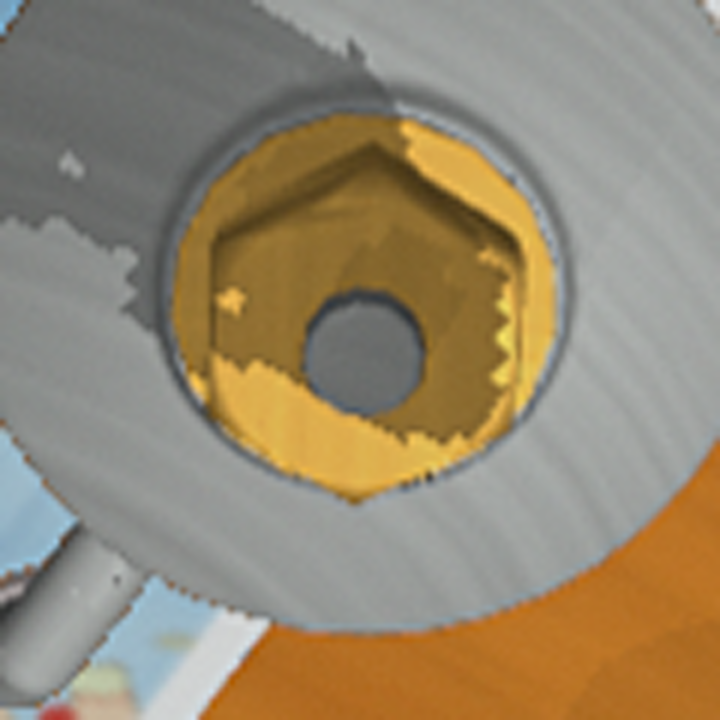

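Run:
```python
from h import *
c=np.load('w3.npy',allow_pickle=True).item()
Q=lambda u,v:(283-60+(u+.5)/6-.5, 204-60+(v+.5)/6-.5)
inv=lambda uv:((np.array(uv)+.5-np.array([223,144]))*6-.5).round(0)
# rod circle: dark/grey unsaturated blob
im=c['color']; hsv=cv2.cvtColor(im,cv2.COLOR_RGB2HSV)
sat=hsv[:,:,1].astype(float)
m=(hsv[:,:,1]>90)&(hsv[:,:,0]>12)&(hsv[:,:,0]<35); m=m.astype(np.uint8)
sub=np.zeros_like(m); sub[150:235,245:325]=m[150:235,245:325]
n,l,st,ce=cv2.connectedComponentsWithStats(sub); k=1+np.argmax(st[1:,4]); nut=(l==k).astype(np.uint8)
cs,h=cv2.findContours(nut,cv2.RETR_CCOMP,cv2.CHAIN_APPROX_NONE)
for ct,hh in zip(cs,h[0]):
    A=cv2.contourArea(ct)
    if A>60: 
        e=cv2.fitEllipse(ct); print('contour',A,e,hh[3]); 
        if hh[3]>=0: rod=plane(c,e[0],.168)
print('rod',rod)
# flange: outer contour upper half points (row<200)-> plane .145, circle fit
ct=max(cs,key=cv2.contourArea)[:,0,:].astype(float)
P=np.array([plane(c,q,.145)[:2] for q in ct if q[1]<200])
A=np.c_[2*P,np.ones(len(P))];s=np.linalg.lstsq(A,(P**2).sum(1),rcond=None)[0];print('flange',s[:2],np.sqrt(s[2]+s[0]**2+s[1]**2))
ctr=rod[:2]
for q,z in [((372,145),.145),((372,145),.1585),((357,498),.1585),((357,498),.1615)]:
    p=plane(c,Q(*q),z)[:2]-ctr; print(q,z,np.hypot(*p),np.degrees(np.arctan2(p[1],p[0])))
for z in (.1585,.145):
  for a,b in [((212,245),(210,405)),((520,250),(516,425))]:
    p=plane(c,Q(*a),z)[:2];q=plane(c,Q(*b),z)[:2];t=p-q;ang=np.degrees(np.arctan2(t[1],t[0]));d=(ctr-q);print(z,ang,(t[0]*d[1]-t[1]*d[0])/np.hypot(*t))
for off in (0,):
  for z in (.145,.1585):
    print(z,[tuple(inv(proj(c,[ctr[0]+.0208*np.cos(np.radians(212+k*60)),ctr[1]+.0208*np.sin(np.radians(212+k*60)),z]))) for k in range(6)])
```

```text
contour 3045.5 ((283.1505126953125, 193.9832000732422), (61.86628723144531, 62.81542205810547), 90.62078094482422) -1
contour 368.0 ((283.0408935546875, 202.34060668945312), (21.181379318237305, 22.26344108581543), 173.53514099121094) 0
rod [ 0.59539154 -0.11146628  0.168     ]
flange [ 0.59610413 -0.11096861] 0.023353929176982202
(372, 145) 0.145 0.01921922791322956 -151.2998735717852
(372, 145) 0.1585 0.0215966888236229 -150.84268456332086
(357, 498) 0.1585 0.02099023127509887 29.93753314179271
(357, 498) 0.1615 0.019830912835500404 29.872449357982156
0.1585 -150.25457705217073 -0.017653656367861387
0.1585 -147.91722144562837 0.018044673987469444
0.145 -150.25457705217082 -0.018715588661029986
0.145 -147.91722144562826 0.019205185199507705
0.145 [(np.float64(363.0), np.float64(132.0)), (np.float64(215.0), np.float64(217.0)), (np.float64(219.0), np.float64(380.0)), (np.float64(364.0), np.float64(458.0)), (np.float64(507.0), np.float64(380.0)), (np.float64(511.0), np.float64(217.0))]
0.1585 [(np.float64(363.0), np.float64(152.0)), (np.float64(205.0), np.float64(242.0)), (np.float64(210.0), np.float64(414.0)), (np.float64(363.0), np.float64(497.0)), (np.float64(516.0), np.float64(414.0)), (np.float64(520.0), np.float64(242.0))]
```

Run:
```python
from h import *
# use ring view from top for wrench
phi=np.radians(182)
manip.move_to([0.56,0.2,0.22],ori(phi))
manip.move_to(viewpose([.584,.24],phi,.038),ori(phi))
c=snap('wrist','w4.png'); print(c['st']['time_s'])
np.save('w4.npy',c,allow_pickle=True)
manip.move_to([0.42,0.234,0.12],ori(phi))
c=snap('wrist','w5.png'); print(c['st']['time_s'])
np.save('w5.npy',c,allow_pickle=True)
a=cv2.imread('pics/w4.png');b=cv2.imread('pics/w5.png')
cv2.imwrite('pics/w45.png',np.hstack([a[100:400,120:460],b[0:300,120:460]]))
```

```text
6.0333
6.85
```

View pics/w45.png

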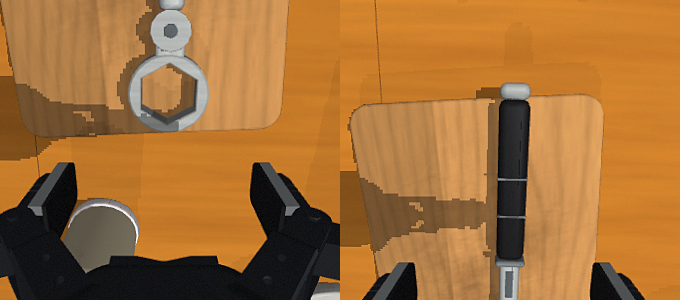

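The left panel shows the ring at full-frame px (288,191) with a bore corner pointing to the knuckle. The right panel shows the sleeve with its grey lines near px (292,180) and (292,217). Next I measure both.

```bash
cat > meas.py <<'E'
from h import *
def ringmask(c,uv,r=60):
    hsv=cv2.cvtColor(c['color'],cv2.COLOR_RGB2HSV); m=((hsv[:,:,1]<70)&(hsv[:,:,2]>70)).astype(np.uint8)
    s=np.zeros_like(m);u,v=int(uv[0]),int(uv[1]);s[v-r:v+r,u-r:u+r]=m[v-r:v+r,u-r:u+r];return s
def bore(c,uv,z):
    "top edge of bore + outer circle"
    m=ringmask(c,uv); 
    cs,h=cv2.findContours(m,cv2.RETR_CCOMP,cv2.CHAIN_APPROX_NONE)
    out=None
    for ct,hh in zip(cs,h[0]):
        A=cv2.contourArea(ct)
        if A>300: print('A',A,'hole' if hh[3]>=0 else 'outer',cv2.boundingRect(ct))
    o=max([ct for ct,hh in zip(cs,h[0]) if hh[3]<0],key=cv2.contourArea)[:,0,:].astype(float)
    return o,m
def circ(P):
    A=np.c_[2*P,np.ones(len(P))];w=np.ones(len(P),bool)
    for _ in range(6):
        s=np.linalg.lstsq(A[w],(P[w]**2).sum(1),rcond=None)[0];r=np.sqrt(s[2]+s[0]**2+s[1]**2)
        e=abs(np.hypot(*(P-s[:2]).T)-r); w=e<max(.0008,2*np.median(e[w]))
    return s[:2],r,w.sum()
E
python3 - <<'E'
from meas import *
c=np.load('w4.npy',allow_pickle=True).item()
o,m=bore(c,(288,191),.038)
big(c,'w4b.png',(288,175),60,6)
cv2.imwrite('pics/w4m.png',cv2.resize(m[115:235,228:348]*255,None,fx=5,fy=5))
P=np.array([plane(c,q,.038)[:2] for q in o if 170<q[1]]); print(circ(P))
c=np.load('w5.npy',allow_pickle=True).item()
v=c['color'].max(2); L=[]
for r in range(110,250,5):
    x=np.where(v[r,240:340]<75)[0]+240
    if len(x)>10: L.append((np.median(x),r,x.min(),x.max()))
for l in L[::4]: print(l)
P=np.array([plane(c,l[:2],.034)[:2] for l in L]); 
f=np.polyfit(P[:,0],P[:,1],1);print('slope deg',np.degrees(np.arctan(f[0])),'y at .584,.414',np.polyval(f,.584),np.polyval(f,.414),abs(P[:,1]-np.polyval(f,P[:,0])).max())
print(plane(c,(292,179),.04),plane(c,(292,216.5),.04))
E
```

```text
A 5714.5 outer (248, 131, 81, 101)
A 2417.5 hole (261, 163, 57, 62)
(array([0.57950659, 0.24096024]), np.float64(0.02750795496546517), np.int64(156))
(np.float64(294.0), 110, np.int64(279), np.int64(309))
(np.float64(293.5), 130, np.int64(279), np.int64(308))
(np.float64(292.5), 150, np.int64(278), np.int64(307))
(np.float64(292.0), 170, np.int64(278), np.int64(306))
(np.float64(291.0), 195, np.int64(277), np.int64(305))
(np.float64(290.5), 215, np.int64(277), np.int64(304))
(np.float64(290.0), 235, np.int64(277), np.int64(303))
slope deg 0.582005379290766 y at .584,.414 0.24112844321753663 0.23940153909873238 0.0002928855271085995
[0.39491317 0.23923355 0.04      ] [0.42497314 0.24054328 0.04      ]
```

View pics/w4b.png

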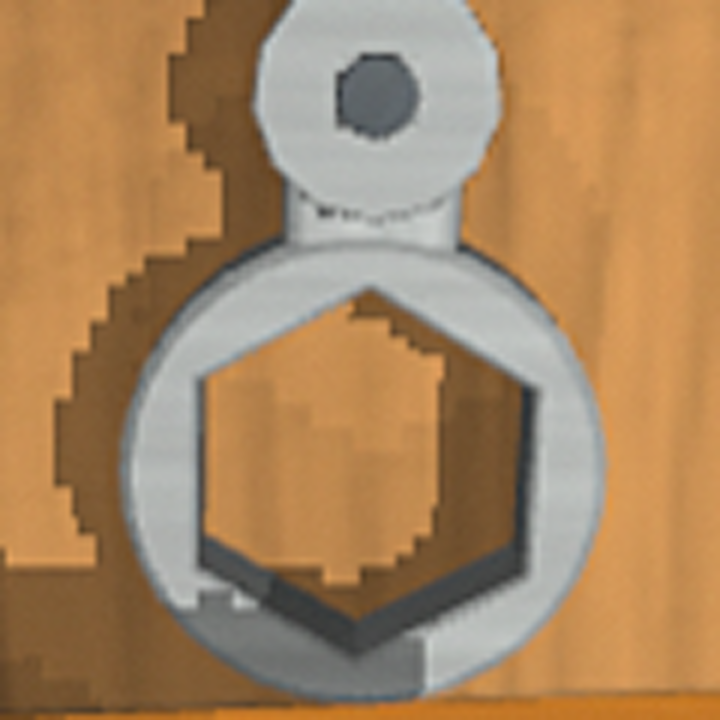

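View pics/w4m.png

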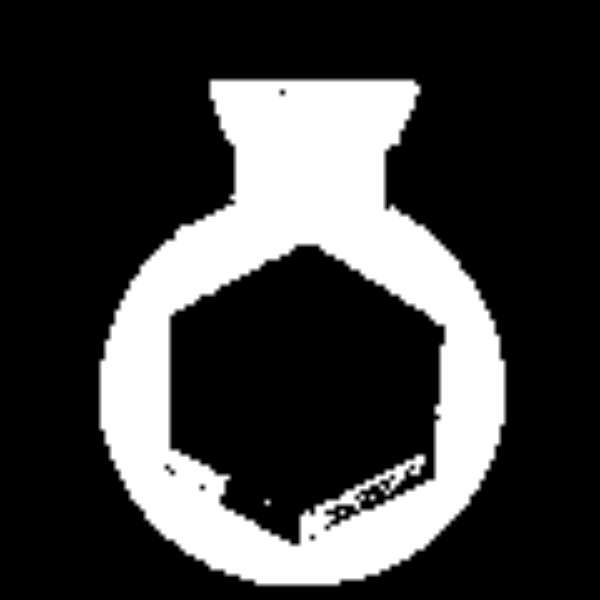

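Run:
```python
from meas import *
c=np.load('w4.npy',allow_pickle=True).item()
Q=lambda u,v:(228+(u+.5)/6-.5,115+(v+.5)/6-.5)
P=np.array([plane(c,Q(*q),.038)[:2] for q in [(370,288),(535,385),(525,575),(357,655),(198,568),(198,378)]]);print(P.mean(0)); d=P-P.mean(0);print(np.hypot(*d.T),np.degrees(np.arctan2(d[:,1],d[:,0])))
phi=np.radians(180.6)
manip.move_to([.4095,.2395,.08],ori(phi))
manip.move_straight([.4095,.2395,.025],feed=.1)
s=manip.get_state();print(s['eef_pos'],s['ft_force'])
manip.gripper_to(0.0,grasp_force=40)
s=manip.get_state();print(s['time_s'],s['eef_pos'],s['ft_force'],s['gripper_width'])
manip.gripper_to(0.6)
manip.move_straight([.4095,.2395,.095],feed=.2)
manip.move_to(viewpose([.5795,.2405],phi,.038),ori(phi))
c=snap('wrist','w6.png'); print(c['st']['time_s'],c['st']['eef_pos'])
np.save('w6.npy',c,allow_pickle=True)
big(c,'w6b.png',(283,180),60,6)
```

```text
[0.57957763 0.24112911]
[0.02174136 0.02204264 0.02212598 0.02161599 0.02204573 0.02199387] [-1.79579339e+02  1.21305388e+02  6.00855226e+01  1.02388161e-01
 -5.85864984e+01 -1.19848982e+02]
[0.41027838 0.2397198  0.02554781] [-0.03736954 -0.14491594  0.44094652]
8.4917 [0.40968621 0.239627   0.02543636] [-0.34501965 -0.15585756  6.53501003] 0.2599360761881052
10.1583 [0.59486578 0.24022938 0.09314752]
```

View pics/w6b.png

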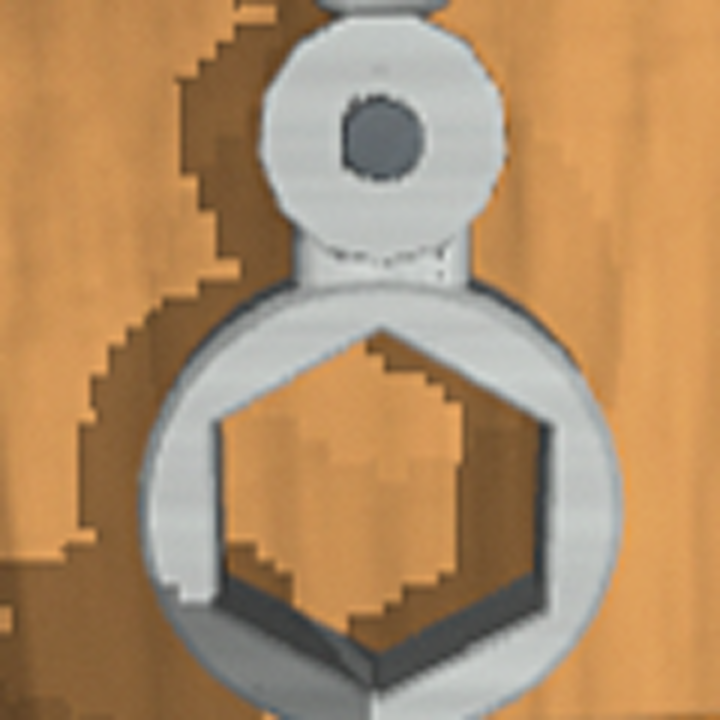

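Run:
```python
from meas import *
c=np.load('w6.npy',allow_pickle=True).item()
Q=lambda u,v:(223+(u+.5)/6-.5,120+(v+.5)/6-.5)
P=np.array([plane(c,Q(*q),.038)[:2] for q in [(382,328),(552,425),(547,607),(377,690),(213,605),(217,422)]]);ring=P.mean(0); d=P-ring
a=np.degrees(np.arctan2(d[:,1],d[:,0]));yaw=180+np.mean([(x-180+k*60+30+720)%60-30 for k,x in enumerate(a)]);print(ring,np.hypot(*d.T),a,yaw)
phi=np.radians(180.6)
manip.move_to([.4095,.2395,.09],ori(phi))
manip.move_straight([.4095,.2395,.025],feed=.1)
manip.gripper_to(0.0,grasp_force=90)
manip.hold(.15)
s=manip.get_state();tcp=np.array(s['eef_pos']);x=R.from_rotvec(s['eef_rot']).as_matrix()[:,0];pt=np.degrees(np.arctan2(x[1],x[0]))%360
print(s['time_s'],tcp,pt,s['ft_force'],s['gripper_width'])
manip.move_straight([.4095,.2395,.24],feed=.2)
t=np.radians(pt);Rt=np.array([[np.cos(t),-np.sin(t)],[np.sin(t),np.cos(t)]])
off=Rt.T@(ring-tcp[:2]); print('off tool',off,'yawoff',yaw-pt)
np.savez('grasp.npz',off=off,yawoff=yaw-pt,zoff=tcp[2]-.022)
c=snap('scene','s7.png');np.save('s7.npy',c,allow_pickle=True);s=c['st'];print(s['ft_force'],s['ft_torque'],s['eef_pos'])
c=snap('top','t7.png');np.save('t7.npy',c,allow_pickle=True)
a=cv2.imread('pics/s7.png')[150:300,300:440];b=cv2.imread('pics/t7.png')[150:350,100:300]
cv2.imwrite('pics/st7.png',np.hstack([cv2.resize(a,(400,428)),cv2.resize(b,(400,400))[:].copy() if 0 else cv2.resize(b,(400,428))]))
```

```text
[0.57946221 0.24082224] [0.02174786 0.0219836  0.02225729 0.02150199 0.02235594 0.0215681 ] [-179.4673947   119.6714557    60.69946922   -0.61228207  -60.33576745
 -120.13557296] 179.96998462441815
12.3167 [0.41005944 0.23969952 0.02598822] 180.62010226223106 [-0.29316809 -1.00618672  6.47685763] 0.2483498789388208
off tool [-0.16940501  0.00071073] yawoff -0.6501176378129117
[-0.39057135  0.77465641 -3.41045754] [-0.01408049  0.18232153  0.03146341] [0.40844063 0.23907831 0.23884521]
```

View pics/st7.png

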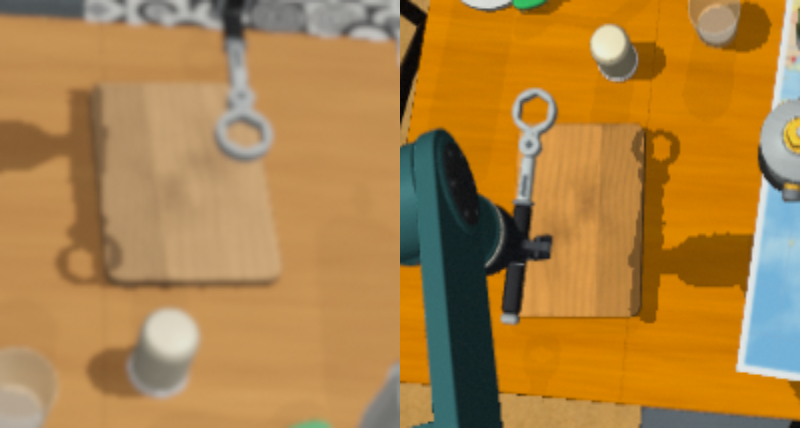

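```bash
cat >> meas.py <<'E'
G=dict(np.load('grasp.npz')) if __import__('os').path.exists('grasp.npz') else None
NUT=np.array([.5956,-.1113])
def tool_for(ring,yaw,zu):
    t=np.radians(yaw-float(G['yawoff']));Rt=np.array([[np.cos(t),-np.sin(t)],[np.sin(t),np.cos(t)]])
    p=np.array(ring)-Rt@G['off']; return [p[0],p[1],zu+float(G['zoff'])],ori(t)
def wr_now(s):
    Rm=R.from_rotvec(s['eef_rot']).as_matrix(); x=Rm[:,0]; t=np.arctan2(x[1],x[0]);Rt=np.array([[np.cos(t),-np.sin(t)],[np.sin(t),np.cos(t)]])
    return np.array(s['eef_pos'])[:2]+Rt@G['off'], np.degrees(t)%360+float(G['yawoff']), s['eef_pos'][2]-float(G['zoff']), Rm[:,2]
E
python3 - <<'E'
from meas import *
p,o=tool_for(NUT,209.8,.182)
manip.move_to([p[0],p[1],.24],o)
manip.move_straight(p,feed=.15); manip.hold(.3)
s=manip.get_state();print(s['time_s'],wr_now(s),s['ft_force'],s['ft_torque'])
for n in('top','scene'):
    c=snap(n,n+'8.png');np.save(n+'8.npy',c,allow_pickle=True); uv=proj(c,[*NUT,.17]);print(uv)
    im=c['color'][:,:,::-1];u,v=uv.astype(int)
    cr=cv2.resize(im[v-33:v+33,u-33:u+33],(396,396),interpolation=cv2.INTER_CUBIC)
    out=cr if n=='top' else np.hstack([out,cr])
cv2.imwrite('pics/ts8.png',out)
E
```

```text
16.0583 (array([ 0.59616198, -0.11160559]), np.float64(209.80153541172052), np.float64(0.18283517728914622), array([ 1.44949733e-03, -9.09593975e-04, -9.99998536e-01])) [ 0.04061201 -0.41063123 -3.82802552] [-0.10341003  0.14302743  0.02298546]
[300.65399081 211.42150522]
[259.92294842 209.75026612]
```

View pics/ts8.png

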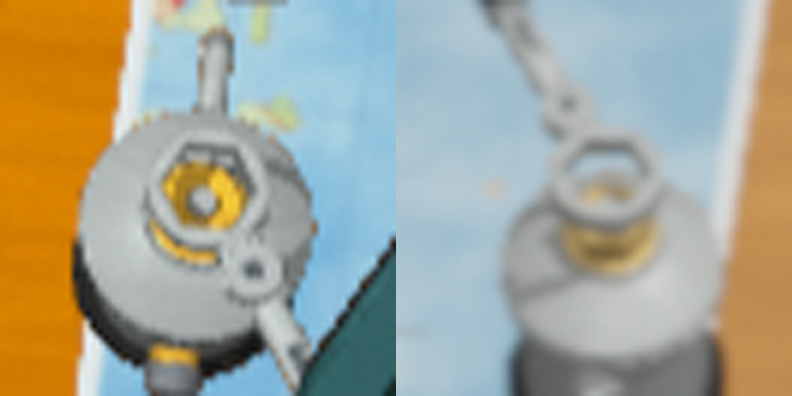

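Run:
```python
from meas import *
for n in('top','scene'):
    c=np.load(n+'8.npy',allow_pickle=True).item(); uv=proj(c,[*NUT,.17]).astype(int)-33
    f=lambda p:((proj(c,p)+.5-uv)*6-.5).round(1)
    rc=[.59616,-.1116]
    print(n,'ringtop',f([*rc,.1988]),'bot',f([*rc,.1828]),'rodtop',f([*NUT,.168]),'flange',f([*NUT,.145]))
    pts=[f([rc[0]+.028*np.cos(a),rc[1]+.028*np.sin(a),.1988]) for a in np.linspace(0,6.283,60)]
    pts=np.array(pts);print('ring bbox',pts.min(0),pts.max(0))
    b=[.02194*np.array([np.cos(np.radians(209.8+60*k)),np.sin(np.radians(209.8+60*k))])+rc for k in range(6)]
    print('bore top',[tuple(f([*q,.1988])) for q in b])
    out=cv2.imread('pics/ts8.png'); 
    x0=0 if n=='top' else 396
    cr=cv2.resize(c['color'][uv[1]:uv[1]+66,uv[0]:uv[0]+66,::-1],(792,792),interpolation=cv2.INTER_CUBIC)[:594]
    cv2.polylines(cr,[np.int32([np.array(f([*q,.1988]))*2 for q in b])],True,(0,0,255),1)
    cv2.polylines(cr,[np.int32(pts*2)],True,(255,0,0),1)
    rr=[f([NUT[0]+.007*np.cos(a),NUT[1]+.007*np.sin(a),.168])*2 for a in np.linspace(0,6.283,30)]
    cv2.polylines(cr,[np.int32(rr)],True,(0,255,0),1)
    cv2.imwrite(f'pics/ov{n}.png',cr)
```

```text
top ringtop [208.7 187.9] bot [206.7 195.7] rodtop [204.2 204. ] flange [201.5 214.6]
ring bbox [146.3 127.4] [271.1 249. ]
bore top [(np.float64(230.4), np.float64(231.1)), (np.float64(257.5), np.float64(191.6)), (np.float64(235.8), np.float64(148.7)), (np.float64(187.2), np.float64(145.0)), (np.float64(159.9), np.float64(184.1)), (np.float64(181.4), np.float64(227.3))]
scene ringtop [204.  171.7] bot [204.7 190.9] rodtop [206.1 207.3] flange [207.2 233.7]
ring bbox [145.8 124.9] [262.1 219.6]
bore top [(np.float64(185.0), np.float64(138.6)), (np.float64(158.6), np.float64(169.0)), (np.float64(177.5), np.float64(202.7)), (np.float64(223.3), np.float64(205.5)), (np.float64(249.4), np.float64(174.5)), (np.float64(230.0), np.float64(141.3))]
```

View pics/ovtop.png

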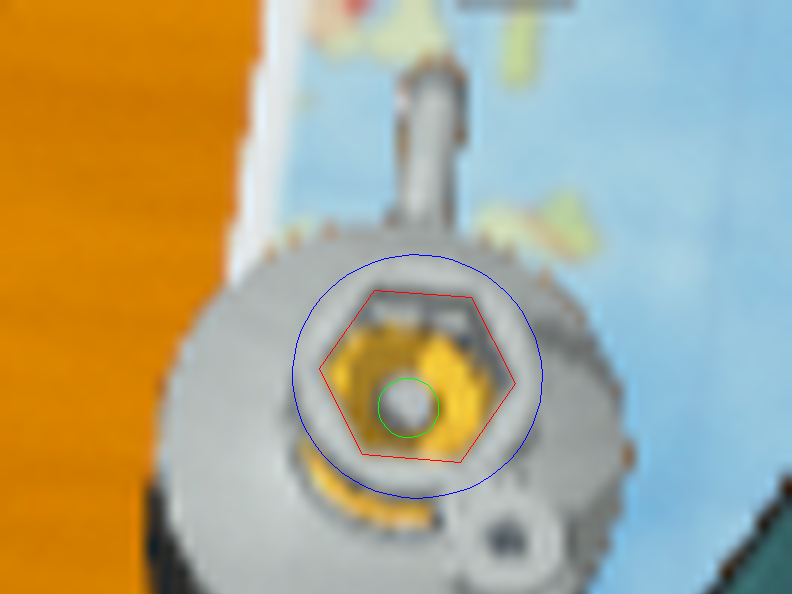

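View pics/ovscene.png

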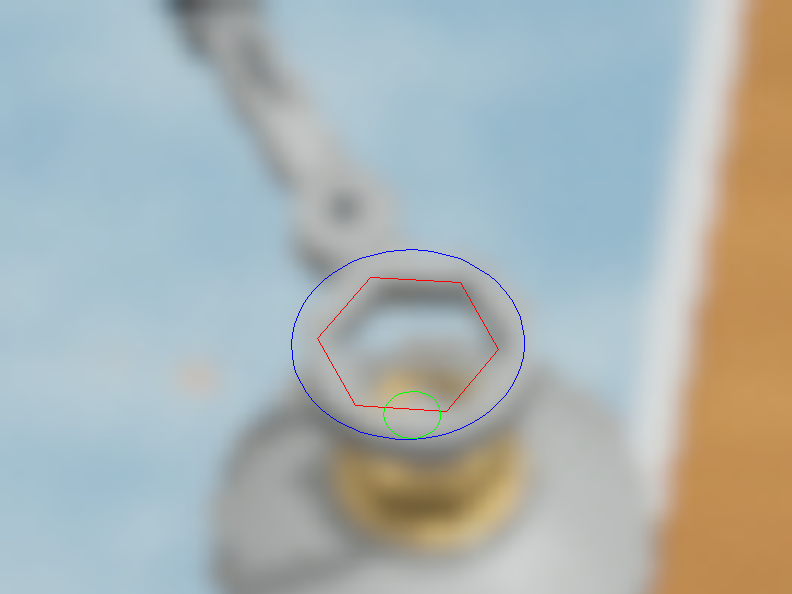

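The overlay agrees within about 1 px in both views: the bore is concentric over the rod and there is no visible sag. I'll correct the 0.6 mm servo offset and lower the ring with the force monitored.

Run:
```python
from meas import *
cor=np.array([-.0005,.0003])
p,o=tool_for(NUT+cor,209.8,.164); manip.move_straight(p,feed=.08); manip.hold(.15)
s=manip.get_state();w=wr_now(s);f0=np.array(s['ft_force']);print(s['time_s'],w[0]-NUT,w[1:3],f0)
cor=cor-(w[0]-NUT); 
z=.164
while z>.1455:
    z-=.0015
    p,o=tool_for(NUT+cor,209.8,max(z,.1452)); manip.move_straight(p,o,feed=.03)
    s=manip.get_state();w=wr_now(s);f=np.array(s['ft_force'])-f0
    print(round(s['time_s'],2),round(z,4),(w[0]-NUT).round(4),round(w[2],4),f.round(1),np.array(s['ft_torque']).round(2))
    if np.linalg.norm(f)>12: print('contact');break
```

```text
16.6833 [-1.80323462e-04  8.19160313e-05] (np.float64(209.79606212516157), np.float64(0.16435055046008232)) [ 1.4988798  -0.61295633 -2.50114515]
16.93 0.1625 [-0.0003  0.0002] 0.1626 [-1.5  1.1 -0.1] [-0.12  0.11 -0.05]
17.18 0.161 [-0.0004  0.0003] 0.1609 [-2.1  1.  -0.6] [-0.11  0.19 -0.02]
17.43 0.1595 [-0.0003  0.0003] 0.1594 [-1.1  1.   0.1] [-0.07  0.12 -0.01]
17.68 0.158 [-0.0002  0.0004] 0.1579 [ 0.2  2.6 -0.4] [ 0.07 -0.03  0.02]
17.93 0.1565 [-0.0002  0.0003] 0.1565 [ 0.8  2.5 -0.6] [ 0.19 -0.19  0.13]
18.18 0.155 [-0.0002  0.0003] 0.155 [ 0.6  2.5 -0.5] [ 0.29 -0.15  0.12]
18.43 0.1535 [-0.0002  0.0003] 0.1535 [0.6 2.7 0.4] [ 0.33 -0.35  0.12]
18.68 0.152 [-0.0002  0.0002] 0.152 [-0.4  3.9  0.4] [ 0.43 -0.39  0.15]
18.93 0.1505 [-0.0002  0.0002] 0.1505 [1.7 3.  0.6] [ 0.46 -0.48  0.17]
19.18 0.149 [-0.0002  0.0002] 0.149 [1.  3.9 0.5] [ 0.49 -0.47  0.12]
19.43 0.1475 [-0.0002  0.0002] 0.1475 [1.9 3.4 0.7] [ 0.57 -0.57  0.1 ]
19.68 0.146 [-0.0002  0.0002] 0.146 [0.6 3.4 1.6] [ 0.63 -0.62  0.14]
19.93 0.1445 [-0.0002  0.0002] 0.1452 [1.7 4.7 1.5] [ 0.66 -0.65  0.13]
```

The ring slid fully down with almost no axial force, its underside at 0.1452. Now I swing clockwise in small monitored steps.

```bash
cat > swing.py <<'E'
from meas import *
import sys,json
def tang(s):
    w=wr_now(s);a=np.radians(w[1]);t=np.array([np.sin(a),-np.cos(a)]);rd=np.array([np.cos(a),np.sin(a)]);f=np.array(s['ft_force'])[:2]
    return -(f@t),f@rd,s['ft_torque'][2],w
def swing(yaw,stop,step,cor,Fhi=9.0,extra=.08):
    pk=0;left=None
    while yaw>stop:
        yaw-=np.degrees(step)
        p,o=tool_for(NUT+cor,yaw,.1452); manip.move_straight(p,o,feed=.07)
        F=[];
        for _ in range(2):
            s=manip.get_state();F.append(tang(s)[:3]);manip.hold(.02)
        F=np.mean(F,0);w=tang(s)[3]
        print(round(s['time_s'],2),'yaw',round(yaw,1),round(w[1],1),'F t,r,tz',F.round(2),'pin',round(F[0]*.127,2),(w[0]-NUT).round(4),'fz',round(s['ft_force'][2],1))
        pk=max(pk,F[0])
        if F[0]>Fhi and left is None: left=extra
        elif left is not None:
            left-=step
            if left<=0: print('pause');break
        if pk>8 and F[0]<pk-1.0: print('drop');break
    return yaw
E
python3 - <<'E'
from swing import *
y=swing(209.8,209.8-45,.03,np.array([-.0002,.0002]),Fhi=9.5,extra=.06)
print(y)
E
```

```text
20.2 yaw 208.1 208.1 F t,r,tz [-0.45 -4.06  0.12] pin -0.06 [-0.0004  0.0002] fz -1.9
20.48 yaw 206.4 206.4 F t,r,tz [-0.44 -4.67  0.16] pin -0.06 [-0.0001  0.0002] fz -1.7
20.77 yaw 204.6 204.6 F t,r,tz [-1.47 -5.46  0.23] pin -0.19 [0.0001 0.0003] fz -1.7
21.05 yaw 202.9 202.9 F t,r,tz [-1.31 -5.15  0.26] pin -0.17 [0.0003 0.0002] fz -2.4
21.33 yaw 201.2 201.2 F t,r,tz [-1.41 -5.76  0.27] pin -0.18 [0.0005 0.0002] fz -1.8
21.62 yaw 199.5 199.5 F t,r,tz [-0.44 -5.3   0.35] pin -0.06 [ 0.0007 -0.0002] fz -1.9
21.9 yaw 197.8 197.8 F t,r,tz [ 0.71 -5.46  0.46] pin 0.09 [ 0.0008 -0.0004] fz -2.0
22.18 yaw 196.0 196.1 F t,r,tz [ 0.91 -5.14  0.44] pin 0.12 [ 0.0007 -0.0005] fz -2.5
22.47 yaw 194.3 194.4 F t,r,tz [ 1.43 -4.78  0.42] pin 0.18 [ 0.0006 -0.0004] fz -2.8
22.75 yaw 192.6 192.6 F t,r,tz [ 1.   -5.09  0.45] pin 0.13 [ 0.0006 -0.0004] fz -3.0
23.03 yaw 190.9 190.9 F t,r,tz [ 2.19 -4.83  0.43] pin 0.28 [ 0.0005 -0.0004] fz -2.3
23.32 yaw 189.2 189.2 F t,r,tz [ 2.26 -4.82  0.39] pin 0.29 [ 0.0004 -0.0004] fz -2.1
23.6 yaw 187.5 187.5 F t,r,tz [ 2.52 -4.59  0.41] pin 0.32 [ 0.0004 -0
[... 534 characters left out ...]
 yaw 175.4 175.5 F t,r,tz [ 3.98 -3.69  0.32] pin 0.51 [ 0.     -0.0003] fz -2.6
25.87 yaw 173.7 173.8 F t,r,tz [ 4.14 -3.45  0.34] pin 0.53 [-0.0001 -0.0003] fz -1.5
26.15 yaw 172.0 172.1 F t,r,tz [ 5.41 -3.81  0.35] pin 0.69 [-0.0001 -0.0004] fz -2.8
26.43 yaw 170.3 170.4 F t,r,tz [ 4.11 -3.78  0.44] pin 0.52 [-0.0002 -0.0004] fz -2.8
26.72 yaw 168.5 168.7 F t,r,tz [ 4.64 -3.7   0.37] pin 0.59 [-0.0003 -0.0005] fz -1.4
27.0 yaw 166.8 166.9 F t,r,tz [ 4.08 -3.63  0.42] pin 0.52 [-0.0003 -0.0005] fz -0.4
27.28 yaw 165.1 165.2 F t,r,tz [ 4.62 -3.12  0.44] pin 0.59 [-0.0004 -0.0005] fz -2.0
27.57 yaw 163.4 163.5 F t,r,tz [ 4.78 -3.87  0.4 ] pin 0.61 [-0.0005 -0.0005] fz -1.8
163.39041859440331
```

Run:
```python
from h import *
for n in('top','scene'):
    c=snap(n,n+'9.png'); uv=proj(c,[.57,-.09,.16]).astype(int);im=c['color'][:,:,::-1];u,v=uv
    cr=cv2.resize(im[v-50:v+50,u-50:u+50],(400,400),interpolation=cv2.INTER_CUBIC)
    out=cr if n=='top' else np.hstack([out,cr])
cv2.imwrite('pics/ts9.png',out)
```

```text
(no output)
```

View pics/ts9.png

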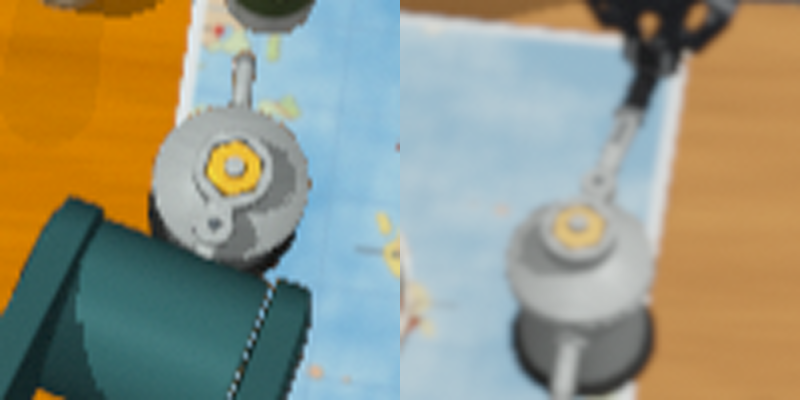

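The ring is seated around the nut and the handle is still straight. I'll continue with the pin moment including the wrist moment.

```bash
sed -i "s/F=np.mean(F,0);w=tang(s)\[3\]/F=np.mean(F,0);w=tang(s)[3];F[0]=F[0]+F[2]\/.127/" swing.py
python3 - <<'E'
from swing import *
y=swing(163.39,120,.02,np.array([.0002,.0006]),Fhi=11,extra=.05)
print(y)
E
```

```text
27.95 yaw 162.2 162.4 F t,r,tz [ 9.31 -2.88  0.35] pin 1.18 [-0.0004 -0.0003] fz -1.9
28.23 yaw 161.1 161.2 F t,r,tz [ 9.62 -3.11  0.38] pin 1.22 [-0.0005 -0.0004] fz -1.0
28.52 yaw 160.0 160.1 F t,r,tz [ 9.81 -3.76  0.41] pin 1.25 [-0.0006 -0.0004] fz -2.2
28.8 yaw 158.8 158.9 F t,r,tz [ 9.5  -3.04  0.36] pin 1.21 [-0.0006 -0.0004] fz -0.9
29.08 yaw 157.7 157.8 F t,r,tz [ 9.98 -4.07  0.4 ] pin 1.27 [-0.0006 -0.0004] fz -1.8
29.37 yaw 156.5 156.6 F t,r,tz [10.15 -3.85  0.43] pin 1.29 [-0.0007 -0.0004] fz -1.3
29.65 yaw 155.4 155.5 F t,r,tz [ 9.71 -3.72  0.39] pin 1.23 [-0.0008 -0.0005] fz -1.4
29.93 yaw 154.2 154.3 F t,r,tz [ 9.69 -3.66  0.37] pin 1.23 [-0.0008 -0.0004] fz -1.2
30.22 yaw 153.1 153.2 F t,r,tz [10.22 -3.74  0.43] pin 1.3 [-0.0009 -0.0005] fz -1.9
30.5 yaw 151.9 152.1 F t,r,tz [ 9.91 -3.79  0.45] pin 1.26 [-0.0009 -0.0005] fz -2.2
30.78 yaw 150.8 150.9 F t,r,tz [ 9.8  -3.97  0.38] pin 1.25 [-0.001  -0.0005] fz -1.8
31.07 yaw 149.6 149.8 F t,r,tz [10.46 -3.79  0.47] pin 1.33 [-0.0011 -0.0005] fz -1.4
31.35 yaw 148.5 148.6 F t,r,tz [11.04 -4.5   0.44] pin 1.4 [-0.0012 -0.0005] fz -1.4
31.63 yaw 147.3 147.5 F t,r,tz [11.67 -4.43  0.52] pin 1.48 [-0.0013 -0.0006] fz -0.7
31.92 yaw 146.2 146.4 F t,r,tz [12.16 -4.07  0.59] pin 1.54 [-0.0014 -0.0007] fz -1.3
32.2 yaw 145.1 145.2 F t,r,tz [12.04 -4.8   0.54] pin 1.53 [-0.0015 -0.0008] fz -1.1
pause
145.0553505558138
```

```bash
cat > look.py <<'E'
from h import *
def look(fn):
    for n in('top','scene'):
        c=snap(n); uv=proj(c,[.57,-.09,.16]).astype(int);im=c['color'][:,:,::-1];u,v=uv
        cr=cv2.resize(im[v-50:v+50,u-50:u+50],(400,400),interpolation=cv2.INTER_CUBIC)
        out=cr if n=='top' else np.hstack([out,cr])
    cv2.imwrite('pics/'+fn,out)
E
python3 - <<'E'
from swing import *
from look import *
y=swing(145.055,142,.02,np.array([.0004,.0008]),Fhi=20,extra=.05)
print(y); look('l10.png')
E
```

```text
32.48 yaw 143.9 144.1 F t,r,tz [12.51 -5.65  0.44] pin 1.59 [-0.0015 -0.0008] fz -1.3
32.77 yaw 142.8 142.9 F t,r,tz [12.45 -5.44  0.29] pin 1.58 [-0.0018 -0.001 ] fz -0.8
33.05 yaw 141.6 141.7 F t,r,tz [11.6  -5.32  0.09] pin 1.47 [-0.002  -0.0013] fz -0.5
141.6172532292151
```

View pics/l10.png

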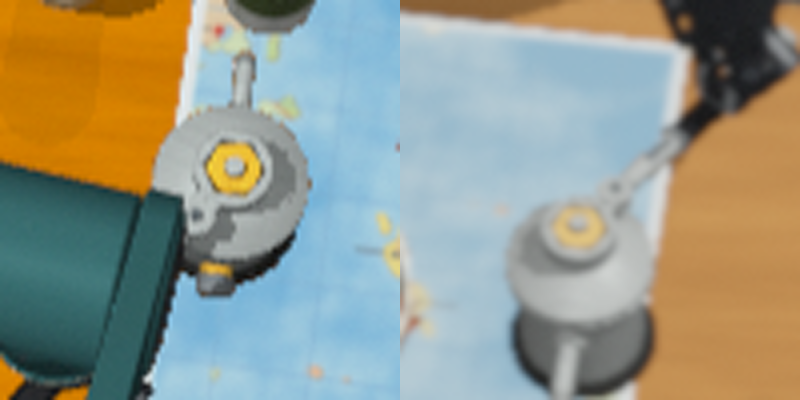

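The vertical moment and pin moment are both falling, which is the knuckle starting to give. I'll take two more small steps for a clear bend.

Run:
```python
from swing import *
from look import *
y=swing(141.617,140.3,.02,np.array([.0004,.0008]),Fhi=20,extra=.05)
y=swing(y,y-1,.02,np.array([.0004,.0008]),Fhi=20,extra=.05)
print(y);manip.hold(.1)
c=snap('scene');np.save('s11.npy',c,allow_pickle=True)
c=snap('wrist','w11.png')
c=np.load('s11.npy',allow_pickle=True).item();uv=proj(c,[.55,-.06,.16]).astype(int)
im=c['color'][:,:,::-1];u,v=uv;cv2.imwrite('pics/l11.png',cv2.resize(im[v-45:v+45,u-45:u+45],(720,720)[:2] if 0 else (590,590),interpolation=cv2.INTER_CUBIC))
```

```text
33.43 yaw 140.5 140.6 F t,r,tz [11.14 -6.38 -0.1 ] pin 1.41 [-0.0023 -0.0015] fz -0.7
33.72 yaw 139.3 139.4 F t,r,tz [10.09 -6.63 -0.34] pin 1.28 [-0.0025 -0.0018] fz -0.7
drop
34.0 yaw 138.2 138.2 F t,r,tz [10.1  -7.3  -0.49] pin 1.28 [-0.0028 -0.0022] fz 0.3
138.17925322921508
```

View pics/l11.png

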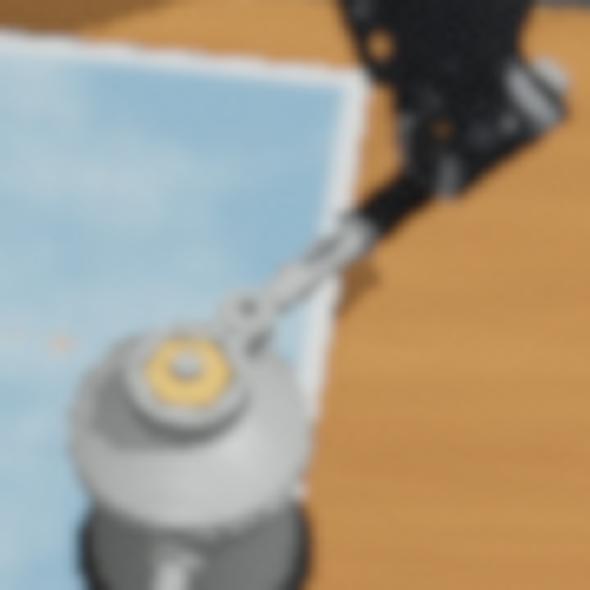

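View pics/w11.png

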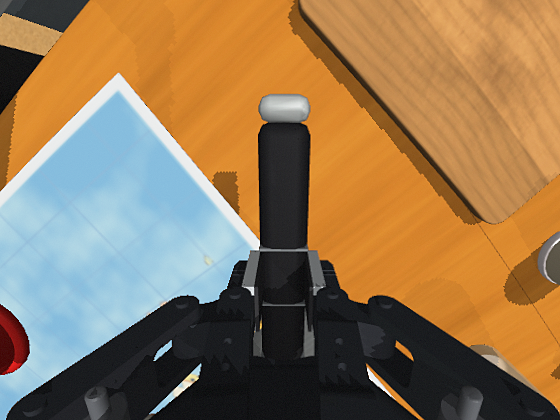

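Run:
```python
from h import *
c=np.load('s11.npy',allow_pickle=True).item();u,v=proj(c,[.55,-.06,.16]).astype(int)
P=lambda x,y,z:plane(c,(u-45+x/6.556-.4,v-45+y/6.556-.4),z)[:2]
n=P(187,363,.168);k=P(247,308,.163);h=P(362,228,.16);g=P(400,205,.16)
a=lambda p,q:np.degrees(np.arctan2(*(q-p)[::-1]))
s=c['st'];tc=np.array(s['eef_pos'])[:2]
print(n,k,h,np.hypot(*(k-n)),a(n,k),a(k,h),a(k,g), 'tcp',a(k,tc),np.hypot(*(tc-k)))
N=np.array([.5956,-.1113]); d=np.hypot(*(tc-N)); print('grip dist',d, 'bend from triangle', d, a(N,tc))
print(np.degrees(np.arccos((.043**2+.127**2-d*d)/(2*.043*.127))) if d<.17 else 'straight')
```

```text
[ 0.59474939 -0.10787194] [ 0.55886555 -0.0835181 ] [ 0.50692085 -0.03351244] 0.043367723749033554 145.83582724241782 136.08960316527578 134.86595266544404 tcp 138.7118397092687 0.12421010395024164
grip dist 0.17017742429640603 bend from triangle 0.17017742429640603 139.84443224104717
straight
```

The image gives a bend of about 0.17 rad, and the moment drop gives about 0.12 rad, so the wrench has clearly given and is well short of the stop. Now I back off into the middle of the hex play and lift.

Run:
```python
from swing import *
cor=np.array([.0003,.0003])
for y in (141,144,147,149.5):
    p,o=tool_for(NUT+cor,y,.1455); manip.move_straight(p,o,feed=.07); s=manip.get_state();t=tang(s)
    print(round(s['time_s'],2),y,np.round(t[:3],2),(t[3][0]-NUT).round(4))
manip.hold(.1)
for z in (.147,.149,.151,.154,.158,.163,.17,.19):
    p,o=tool_for(NUT+cor,149.5,z); manip.move_straight(p,o,feed=.04); s=manip.get_state();w=wr_now(s)
    print(round(s['time_s'],2),z,(w[0]-NUT).round(4),round(w[2],4),np.array(s['ft_force']).round(1),np.array(s['ft_torque']).round(2))
    if abs(s['ft_force'][2]+3)>25 : print('STUCK');break
c=snap('scene','s12.png');c=snap('top','t12.png');print(c['st']['time_s'])
```

```text
34.49 141 [10.22 -5.39  0.2 ] [-0.0024 -0.0018]
34.77 144 [ 6.03 -4.53  0.73] [-0.0016 -0.0009]
35.04 147 [ 3.22 -3.04  0.35] [-0.001  -0.0003]
35.3 149.5 [ 0.47 -0.92  0.06] [-0.0005  0.0004]
35.65 0.147 [-0.0002  0.0006] 0.1468 [ 0.7 -1.9 -3.6] [-0.15  0.12 -0.03]
35.9 0.149 [-0.0002  0.0005] 0.1488 [ 0.8 -0.9 -5.4] [ 0.09  0.33 -0.  ]
36.15 0.151 [-0.0001  0.0004] 0.1509 [ 1.  -2.1 -7.2] [0.15 0.54 0.  ]
36.4 0.154 [0.0003 0.0002] 0.1542 [ 0.2 -1.1 -6. ] [ 0.01  0.48 -0.15]
36.65 0.158 [ 0.001 -0.   ] 0.1584 [ 2.2 -3.7 -6.2] [-0.25  0.17 -0.13]
36.92 0.163 [ 0.0017 -0.0003] 0.1635 [ 4.6 -4.3 -7.6] [-0.37 -0.04 -0.08]
37.25 0.17 [ 0.0032 -0.0007] 0.1709 [ 7.2 -4.9 -9.2] [-0.49 -0.52  0.12]
37.9 0.19 [ 0.0058 -0.0013] 0.1923 [ 7.4 -3.  -0.2] [-0.91 -1.7   0.14]
37.95
```

View pics/s12.png

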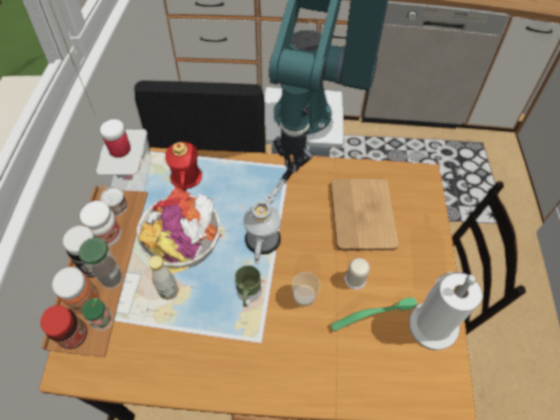

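The forces and a 6 mm drift suggest something is still engaged, so I'll look closer.

Run:
```python
from swing import *
s=manip.get_state();print(s['joints'].round(3),s['eef_pos'],s['tau'].round(1),s['gripper_width'],s['ft_force'],s['ft_torque'], R.from_rotvec(s['eef_rot']).as_matrix()[:,2])
for n in('top','scene'):
    im=cv2.imread(f'pics/{n[0]}12.png'); c=snap(n); u,v=proj(c,[.55,-.08,.18]).astype(int)
    cr=cv2.resize(c['color'][v-45:v+45,u-45:u+45,::-1],(400,400),interpolation=cv2.INTER_CUBIC)
    out=cr if n=='top' else np.hstack([out,cr])
cv2.imwrite('pics/l13.png',out); snap('wrist','w13.png')
```

```text
[-2.120e-01  1.840e-01  1.862e+00 -1.000e-03  1.083e+00 -1.262e+00] [ 0.45480795 -0.02758822  0.19639452] [  1.4 -36.4 -18.9   1.    3.3   0.1] 0.24145471668403118 [ 7.11579444 -3.32188945  0.01896715] [-0.9950337  -1.68798555  0.06488603] [ 0.01153703 -0.0031732  -0.99992841]
```

View pics/l13.png

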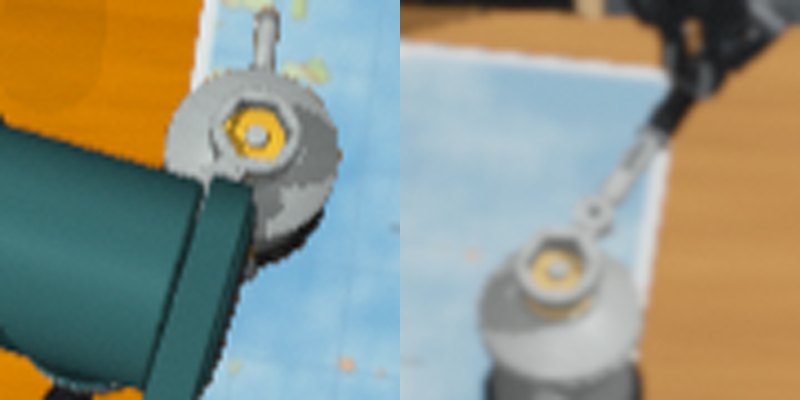

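View pics/w13.png

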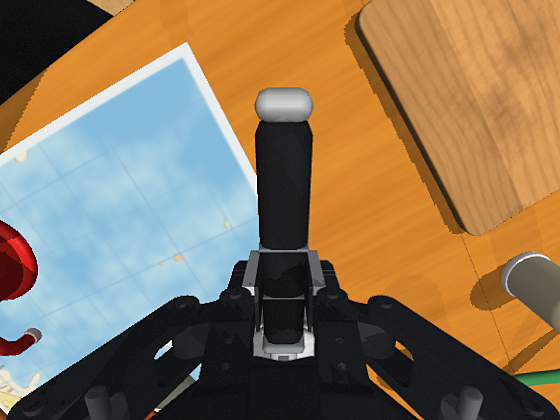

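The top and scene views show the ring still round the rod end, at crop (257,135) and (558,270), about 7 mm up. The handle has pitched up in the pads, so the ring jammed because it was still lightly loaded in yaw. I'll ease the grip so the moments relax, bring the handle level again, free the yaw and regrip firmly.

Run:
```python
from swing import *
manip.gripper_to(0.0,grasp_force=25)
s=manip.get_state();print(round(s['time_s'],2),s['ft_force'].round(1),s['ft_torque'].round(2),s['gripper_width'],(wr_now(s)[0]-NUT).round(4))
cor=np.array([.0003,.0003])
for z in (.184,.178,.172,.166,.160,.155,.152):
    p,o=tool_for(NUT+cor,151,z); manip.move_straight(p,o,feed=.06); s=manip.get_state();w=wr_now(s)
    print(round(s['time_s'],2),z,(w[0]-NUT).round(4),round(w[2],4),np.array(s['ft_force']).round(1),np.array(s['ft_torque']).round(2))
    if s['ft_force'][2]>10: print('STUCK');break
from look import look
look('l14.png');snap('wrist','w14.png')
```

```text
38.37 [ 7.3 -3.7 -0.5] [-0.99 -1.68  0.08] 0.24239783064983436 [ 0.0058 -0.0011]
38.64 0.184 [ 0.0051 -0.0018] 0.1858 [ 7.6 -7.1 -3.1] [-1.34 -1.41 -0.3 ]
38.89 0.178 [ 0.0047 -0.0016] 0.1797 [ 5.8 -5.8 -0.8] [-1.35 -1.36 -0.32]
39.14 0.172 [ 0.0029 -0.0011] 0.1729 [ 4.4 -5.6 -1.1] [-1.38 -1.05 -0.49]
39.39 0.166 [ 0.0012 -0.0004] 0.1661 [ 1.  -5.   0.7] [-1.12 -0.72 -0.46]
39.64 0.16 [-0.0002  0.0013] 0.1594 [ 1.9  2.4 -0.5] [ 0.27 -0.5   0.5 ]
39.89 0.155 [-0.0014  0.0006] 0.1543 [-3.3  0.8  1.3] [-0.11  0.08 -0.16]
40.14 0.152 [-0.0014  0.0012] 0.1514 [-3.8  4.1  1.7] [0.42 0.15 0.34]
```

View pics/l14.png

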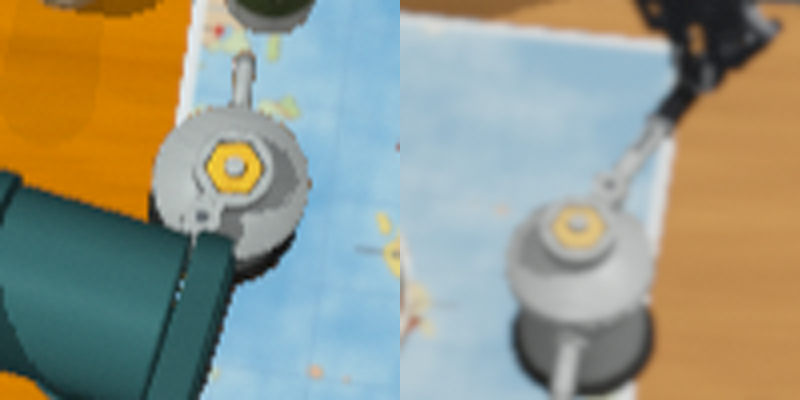

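View pics/w14.png

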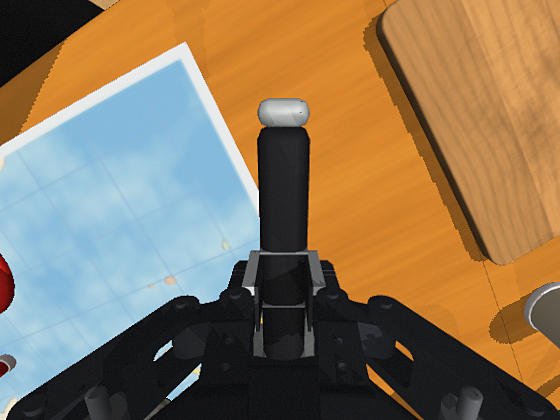

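Run:
```python
from swing import *
cor=np.array([.0006,-.0003])
for y,z in ((151,.149),(153,.1475),(155,.1465),(157,.1465),(159,.1465)):
    p,o=tool_for(NUT+cor,y,z); manip.move_straight(p,o,feed=.06); manip.hold(.05); s=manip.get_state();t=tang(s);w=t[3]
    print(round(s['time_s'],2),y,z,np.round(t[:3],2),(w[0]-NUT).round(4),round(w[2],4),np.array(s['ft_force']).round(1),np.array(s['ft_torque']).round(2))
    if t[0]<-3: break
```

```text
40.59 151 0.149 [ 0.43  7.62 -0.05] [-0.0021  0.0005] 0.1483 [-6.9  3.3  2.5] [ 0.18  0.48 -0.05]
40.89 153 0.1475 [-2.47  6.84  0.53] [-0.0018  0.001 ] 0.1467 [-5.   5.3  0.8] [0.61 0.4  0.53]
41.19 155 0.1465 [-2.    6.72  0.47] [-0.0015  0.0008] 0.1459 [-5.2  4.6  2.4] [0.57 0.23 0.47]
41.49 157 0.1465 [-2.65  6.2   0.5 ] [-0.0013  0.0008] 0.146 [-4.7  4.9  2.4] [0.55 0.17 0.5 ]
41.79 159 0.1465 [-2.94  6.31  0.43] [-0.0016  0.0009] 0.1459 [-4.8  5.   3.1] [0.59 0.25 0.43]
```

The yaw is free now, but a radial and pitch preload of about 7 N and 0.6 N·m remains from the handle slipping in the pads. I'll null it with a small force-following (admittance) loop and then lift compliantly.

```bash
cat > adm.py <<'E'
from swing import *
def adm(p,o,n,dz,kf=1.5e-4,kr=.012,zmax=None):
    for i in range(n):
        s=manip.get_state();f=np.array(s['ft_force']);t=np.array(s['ft_torque'])
        Rm=R.from_rotvec(o); x=Rm.as_matrix()[:,0];d=-x
        t0=3.4*.065*np.array([-d[1],d[0],0]); 
        if i%2==0 or dz==0: print(round(s['time_s'],2),(np.array(s['eef_pos'])-p).round(4),round(s['eef_pos'][2]-float(G['zoff']),4),'f',f.round(1),'t',(t-t0).round(2),'tilt',np.degrees(np.arccos(-Rm.as_matrix()[2,2])).round(2))
        df=kf*f; df[2]=0
        p=np.array(p)+df+[0,0,dz]; o=(R.from_rotvec(kr*(t-t0))*Rm).as_rotvec()
        manip.move_straight(p,o,feed=.05)
    return p,o
E
python3 - <<'E'
from adm import *
manip.gripper_to(0.0,grasp_force=110)
p,o=tool_for(NUT+np.array([.0006,-.0003]),157,.1468)
p,o=adm(p,o,6,0)
np.savez('po.npz',p=p,o=o)
E
```

```text
42.01 [-0.0044 -0.0043 -0.0009] 0.1459 f [-5.7  4.7  1.6] t [0.5  0.01 0.42] tilt 0.0
42.28 [-0.0011  0.0005 -0.0003] 0.1465 f [-4.9  3.4  2.3] t [ 0.15 -0.03  0.13] tilt 0.35
42.53 [-0.0004 -0.     -0.0001] 0.1467 f [-3.4  1.8  0.8] t [ 0.05 -0.07  0.05] tilt 0.45
42.78 [ 0.0002 -0.0002  0.0001] 0.1469 f [-3.   1.4  0.1] t [-0.15 -0.19 -0.01] tilt 0.49
43.03 [ 0.0007 -0.0002  0.0002] 0.147 f [-0.8  0.4  0.7] t [-0.25 -0.44 -0.07] tilt 0.42
43.28 [ 0.0005 -0.0002  0.0002] 0.147 f [-0.1 -0.3  0.3] t [-0.34 -0.49 -0.05] tilt 0.53
```

Run:
```python
from adm import *
d=np.load('po.npz');p,o=d['p'],d['o']
for k in range(4):
    p,o=adm(p,o,4,.0013)
    s=manip.get_state();f=s['ft_force'];t=np.array(s['ft_torque'])
    if np.hypot(t[0],t[1])>1.0 or f[2]<-12: print('JAM',f,t);break
np.savez('po.npz',p=p,o=o)
print(manip.get_state()['time_s'])
from look import look
look('l15.png')
```

```text
43.53 [-0.0001  0.0001 -0.    ] 0.1468 f [ 0.4  0.3 -0.8] t [-0.13 -0.34 -0.05] tilt 0.82
44.03 [-0.0003  0.0001 -0.0001] 0.1493 f [ 0.4  0.6 -3.7] t [-0.02  0.02  0.06] tilt 1.12
44.53 [ 0.0001 -0.      0.0001] 0.1521 f [-0.3 -0.6 -2.7] t [0.03 0.08 0.02] tilt 1.12
45.03 [ 0.0001 -0.      0.0001] 0.1547 f [ 0.3  0.1 -3.2] t [-0.01  0.02  0.  ] tilt 1.01
45.53 [ 0.0001 -0.      0.0001] 0.1573 f [-0.  -0.3 -3.9] t [0.05 0.01 0.03] tilt 1.01
46.03 [ 0.0001 -0.      0.0001] 0.1599 f [ 0.3 -0.8 -3. ] t [-0.01 -0.01 -0.03] tilt 0.96
46.53 [ 0.0001 -0.      0.0001] 0.1625 f [ 0.4  0.3 -3.6] t [ 0.   -0.03 -0.02] tilt 0.98
47.03 [ 0.0001 -0.      0.0001] 0.1651 f [-0.5 -0.6 -3.3] t [-0.   -0.02  0.02] tilt 1.0
47.5333
```

View pics/l15.png

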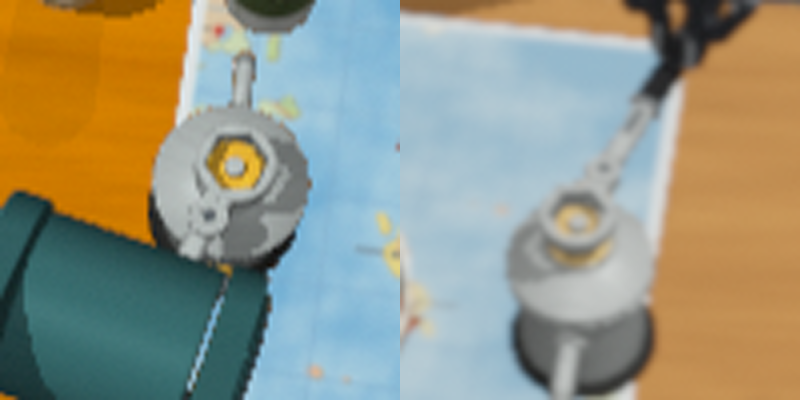

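The ring is free and level, with only the wrench's weight on the wrist. Next I lift clear and carry it to the board.

Run:
```python
from adm import *
d=np.load('po.npz');p,o=d['p'],d['o']
manip.move_straight([p[0],p[1],p[2]+.07],o,feed=.2)
x=R.from_rotvec(o).as_matrix()[:,0];a=np.degrees(np.arctan2(x[1],x[0]))%360
o2=(R.from_euler('z',180.6-a,degrees=True)*R.from_rotvec(o)).as_rotvec()
manip.move_to([.4095,.2395,.2],o2)
manip.move_straight([.4095,.2395,.04],feed=.15); manip.hold(.2)
s=manip.get_state();print(s['time_s'],s['eef_pos'],s['ft_force'].round(1),s['ft_torque'].round(2))
for n in('top','scene'):
    c=snap(n); u,v=proj(c,[.5,.22,.03]).astype(int)
    cr=cv2.resize(c['color'][v-60:v+60,u-60:u+60,::-1],(400,400),interpolation=cv2.INTER_CUBIC)
    out=cr if n=='top' else np.hstack([out,cr])
cv2.imwrite('pics/l16.png',out)
np.savez('po2.npz',o=o2)
```

```text
50.6583 [0.41005223 0.23973977 0.04070911] [-0.8  0.7 -3.3] [-0.04  0.22  0.06]
```

View pics/l16.png

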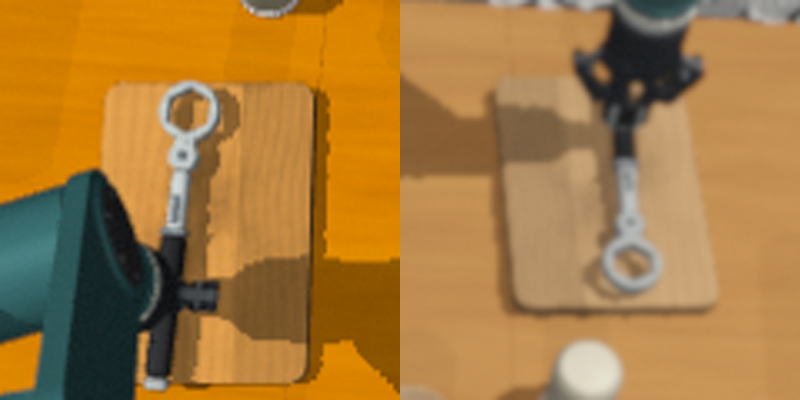

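The wrench is just above the board in its original place. I'll lower it until it touches and then release it.

Run:
```python
from adm import *
o=np.load('po2.npz')['o']; z=.034
while z>.0225:
    manip.move_straight([.4095,.2395,z],o,feed=.04)
    s=manip.get_state();print(round(s['time_s'],2),round(z,4),s['eef_pos'][2].round(4),s['ft_force'].round(1),s['ft_torque'].round(2))
    if s['ft_force'][2]>2 : break
    z-=.001 if z<.031 else .002
manip.gripper_to(.55)
s=manip.get_state();print(s['time_s'],s['ft_force'].round(1),s['eef_pos'])
e=np.array(s['eef_pos'])
manip.move_straight([e[0],e[1],.12],feed=.1)
manip.hold(.3)
c=snap('wrist','w17.png');s=c['st'];print(s['time_s'],s['ft_force'].round(1));np.save('w17.npy',c,allow_pickle=True)
snap('scene','s17.png')
```

```text
51.06 0.034 0.0336 [-0.3 -0.8 -2.7] [ 0.    0.26 -0.01]
51.31 0.032 0.0318 [-0.1 -0.1 -3.7] [ 0.    0.2  -0.01]
51.56 0.03 0.0299 [ 0.6 -0.2 -2. ] [ 0.02  0.17 -0.01]
51.81 0.029 0.029 [-0.  -0.8 -2.3] [ 0.05  0.05 -0.  ]
52.06 0.028 0.028 [ 0.2 -1.  -1.7] [-0.    0.01  0.02]
52.31 0.027 0.027 [ 0.3  0.7 -0.3] [-0.01 -0.13 -0.04]
52.56 0.026 0.0268 [-2.6 -1.3 10.3] [-0.26  0.22  0.02]
52.9333 [-0.3 -0.  -1. ] [0.409525   0.23951748 0.02591638]
54.325 [ 0.3 -0.2 -0.3]
```

View pics/w17.png

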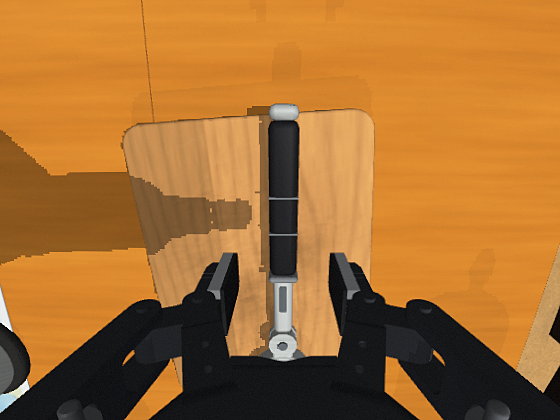

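View pics/s17.png

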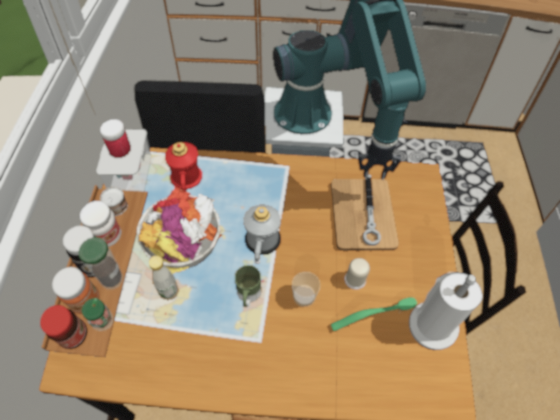

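The wrench lies flat and straight on the board, and the filter, mug, tumbler and candle haven't moved. One last numeric check, then I hand in.

Run:
```python
from h import *
manip.move_straight([.4095,.2395,.2],feed=.2)
c=snap('top','t18.png')
cr=c['color'][195:310,145:235,::-1];cv2.imwrite('pics/t18b.png',cv2.resize(cr,None,fx=5,fy=5,interpolation=cv2.INTER_CUBIC))
w=np.load('w17.npy',allow_pickle=True).item()
print('grip',plane(w,(283,216),.04),'knuckle',plane(w,(283,346),.034))
s=np.load('w17.npy',allow_pickle=True).item()
sc=snap('scene');print('ring',plane(sc,(372,237.5),.038),'board edge far',plane(sc,(372,247),.022))
manip.hold(.3);st=manip.get_state();print(st['time_s'],st['ft_force'])
```

```text
grip [0.41151934 0.23837156 0.04      ] knuckle [0.54499167 0.23974039 0.034     ]
ring [0.5863108  0.24307078 0.038     ] board edge far [0.61196723 0.24474784 0.022     ]
55.375 [ 0.58503948  0.009958   -0.81824185]
```

View pics/t18b.png

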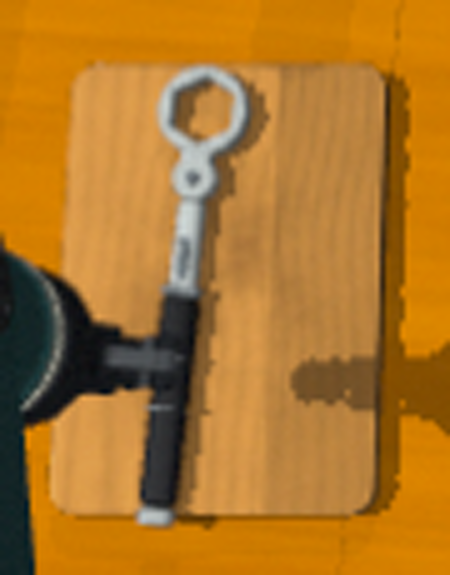

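```bash
python3 -c "
from station import manip
manip.close_job()"
```

```text
the job is handed in; nothing more can be done
```

The nut is tightened and the wrench is back flat on the chopping board. I handed the job in at about 55 s of the 72 s allowed, and no verdict was reported.

- **Fitting:** the ring slid fully down over the nut, with a vertical force of only about 1.5 N.
- **Tightening:** I swung the handle clockwise from about 210° to 138°. The moment at the knuckle peaked near 1.6 N·m and then fell, so I stopped. The bend came to about 0.12 rad from the drop in moment and 0.17 rad from the image. Both are above the 0.06 rad needed and well under 0.32 rad.
- **Lifting off:** the first lift jammed. The ring was still lightly loaded on the nut, so the wrench pitched in the fingers and pushed on the wrist with about 8 N and 1.9 N·m. I brought it level again, cleared the side load and lifted it off freely on the second try.
- **Unsure:** the contact force between wrench and filter can't be measured. I can't rule out that the jam briefly went over the 60 N limit for a ring not fully down.
- **Last checks:** the wrench is straight and released on the board, with the ring centre about 25 mm inside the board's far edge and the grip point also over the board. The gripper is clear, and the mug, tumbler and old cartridge look unmoved in the scene picture. I did not measure the nut's final angle. From the swing it turned well over the 8° required.

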